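# Load a handheld radio into the shielded test box

## Robot

A 6-joint arm with a two-finger parallel gripper is mounted at the origin on the work surface. World frame = base frame: x ahead of the robot, y to its left, z up, the work surface at z = 0. Lengths are in m, angles in rad, forces in N, time in s.
With the tool pointing down it reaches from about 0.325 to 0.9 m from the base axis. Payload 6.1 kg.
Tool frame: the origin (TCP) lies midway between the tips of the shut fingers; the grasp point (between the pads) lies ctrl.grasp_offset behind it (ctrl.grasp_offset is the distance from the TCP to the grasp point, in m); z points along the fingers, x is the direction in which the jaws open and shut, and the axes are right-handed (so a half turn about z gives the same grasp; the last joint's range is limited). The gripper opens to 85 mm and grips with 20 to 120 N. Pads are 22 mm wide; open, the fingers measure 114 mm over their backs; the gripper's body (76 mm by 85 mm) begins 54 mm behind the grasp point. The pads swing forward as they close: fully open they stand 13 mm farther back than shut.
Start: joints at [1.078, 0.22, 1.526, -0, 1.395, -0.126], TCP at [0.224, 0.583, 0.231] pointing down, gripper open.
Joint ranges: [-2.98, 2.98], [-0.91, 2.08], [0.09, 2.57], [-1.24, 4.39], [0.2, 2.65], [-2.68, 2.68]. Speed limits (rad/s): [2.57, 2.57, 3.01, 3.14, 3.14, 3.14].

## Interface

Orientations are given as a rotation vector (axis times angle).
In Python, from plant import sensors, optics, order, spotter, ctrl gives the robot as it stands.
- The arm moves only by the shell command python3 -m jog 'ROWS' [FORCE]. ROWS is JSON, a list of rows, each a list of 7 numbers: the shift along the world's x, y, z scaled (see below), then the turn, a rotation vector about the world's x, y, z scaled (see below), then the opening, from -1 (shut) to 1 (fully open), so that 0 is half open. A call has 1 to 12 rows; each row shifts and turns the commanded pose from where the row before left it; what a row does not reach is not made up. The controller multiplies each number of a shift by 500 mm and each number of a turn by 0.08 rad. A row lasts 1/8 s, in which the tool goes at most 62.5 mm and 10.7 degrees, less where a joint would pass 70% of its speed; a pose out of reach is approached as far as the arm can. A call with a number of a shift or a turn outside -1 to 1 is refused whole. A call with a gripper value outside its range is refused whole. The fingers move at their own pace and stop on an object; FORCE is the grip in N (left out, the last holds). Time passes only in rows, so rows that do not move let the fingers close. It gives the time, the measured TCP pose, the force and the opening at its end, in the units of the state.
- sensors.sense(): the state, without advancing time (a new reading comes with each control period).
- optics.capture(name): name is "scene" or "top"; returns a dict with "image" (420x560x3 uint8, red, green, blue), "z_map" (420x560 float32, m along the optical axis (not along the pixel's ray), 0 where there is no reading), "K" (3x3 intrinsics, pixels), "R" (3x3) and "t" (3): a world point X has camera coordinates R X + t. Camera axes: x right, y down, z forward; pixel columns grow to the right and rows downward; lengths in m; the calibration is good to about 2 mm. A picture is of the moment at which its call begins.
- order.job_done(): hands the job in, once; it reports no verdict.
Trained networks look in the newest picture that a camera, given by its name, has taken for a name from the list of things; names that differ only in an ending like _2 or _b are one class to them, and where a whole thing is asked for, a point or a joint stands for the part that bears it (a point fixed in the world has none). Each returns a list of dicts, best first, with "confidence" (0 to 1); they miss things now and then, are a little off and sometimes report something else, mostly with a low value. They report only what shows in the picture. A call takes as long as a camera call. They do not tell look-alikes from the thing itself.
- spotter.recognise(camera, label): "pixel" ([column, row] in pixels, amid what is visible of it).
- spotter.spot_point(camera, label): "pixel" ([column, row] in pixels: a listed point, or the origin of a listed thing).
The state is a dict: "clock": time; "joints": joint angles; "joint_vel": joint speeds; "tau": joint torques, N m; "position": TCP position; "orientation": TCP orientation; "ft_force": force on the tool from outside, world axes, zero at the start; "ft_torque": the same for the moment, N m; "gripper_width": finger opening in m.
Only numpy, scipy, OpenCV 4.12 (cv2) and the standard library are available. Lean on these libraries where they do the work, as an engineer would, in place of code of your own. Each camera call takes 0.05 s, during which the arm holds its last target. There are 200 camera calls.

## Task

Raise the lid of the shielded test box all the way, so that its spring hinges hold it open on their own, then set the handheld radio with the stub antenna flat in the nest inside, between the corner guides, antenna towards the hinges. Then lower the lid gently until it is fully shut, without letting it slam. Do not drop the radio, and leave the other things on the bench where they are.

Things in the scene. Friction and masses are not known exactly. Their poses are not given: they have to be found in the camera images.
- testbox: the shielded test box, fixed: grey metal, 220 mm deep (its x) x 290 wide (y) x 95 high without lid, walls and floor 8 mm. Origin: centre of its underside, on the bench; +x runs from the handle side to the hinge side. The handle side roughly faces the robot. The open lid slopes over the nest, so the nest is reached only by a hand slanting in from the handle side, about 25 to 35 degrees from vertical.
- nest (a point): centre of the top of the white nest pad in the box, 14 mm above the bench, straight above the box's origin; axes as the box. Pad 140 (x) x 94 (y) x 6 mm. Four L-shaped corner guides 12 mm high leave a place of 112 x 66 mm, 4 mm clearance on each side of the radio; the long sides are open over the middle 80 mm, where fingers fit.
- hinge_line (a point): middle of the hinge line, at the top of the box's rear wall, 95 mm above the bench and 110 mm to +x of the box's origin; axes as the box. The open lid's underside rises from here towards the handle side at 57 degrees from level; its front edge is then 280 mm above the bench, 120 mm before the hinge line.
- lid_bar (a point): centre of the lid's handle: a round steel bar 12 mm thick, 120 mm long, parallel to the hinges, held at its ends, its centre line 40 mm out from the lid's front edge. Shut: 106 mm above the bench, 260 mm before the hinge line and 11 mm above it. Open: 320 mm above the bench, 131 mm before the hinge line. The lid is 220 x 290 x 22 mm.
- lid (a joint): angle of the lid in rad: 0 shut, grows as the handle rises, stop at 1.0. Spring-assisted hinges carry most of its 1 kg: below about 0.6 it falls shut by itself, above that the springs lift it to the stop and hold it there. Raising or lowering it takes about 1 to 2 N at the handle.
- radio: the handheld radio to be tested, lying flat on the bench: mid-grey plastic body 104 (its x) x 58 (y) x 40 mm (z), about 0.24 kg, with a brass collar and black stub antenna 38 mm long on its +x end, 14 mm to the +y side, 22 mm up. Origin: centre of the body's underside. Its antenna end points roughly away from the robot.
- antenna_tip (a point): tip of the radio's antenna, 90 mm to +x of the radio's origin.
- receiver: a look-alike bystander: the same grey case but 124 x 58 x 40 mm and without antenna. Origin: centre of its underside.
- spanner: the open-ended spanner, steel, 140 mm long, 10 mm thick or less, lying flat; bystander
- attenuator: a finned dark attenuator block, 70 x 50 x 32 mm, with a 16 mm brass connector at each end; bystander. Origin: centre of its underside
- manifold: a brass coaxial manifold, 110 mm long, with two black round caps, 42 mm high; bystander. Origin: centre of its underside
- tape_roll: a roll of tape lying flat, 92 mm across, 24 mm high; bystander. Origin: centre of its underside
Mind the look-alikes: they are no part of the job. Leave any orange look-alike of the radio alone.

How it is judged:
By the outcome, as a careful person would: the job done as asked, in the order asked, and still so for the second after the job is handed in, with the robot touching nothing.
It also fails if it takes over 72 s, if anything falls off the work surface, if the arm or the gripper's body presses on something with over 40 N, if the wrist force passes 120 N, or if a joint passes its speed limit or range.

## Working session

There is one attempt and no reset: what is moved stays moved. The work goes in short steps, Python scripts to look and compute and a shell command to move; the robot and the scene stay as the last step left them, time stands still between calls to the robot, and variables do not carry over. Pictures are saved under pics/ and viewed, about 8 in all and at most 12, crops included, and the job is handed in when it is done.

```bash
ls; mkdir -p pics; cat > h.py <<'E'
import numpy as np, cv2
from plant import sensors, optics, order, spotter, ctrl
def cap(n, f=None):
    c=optics.capture(n)
    if f: cv2.imwrite('pics/'+f, c['image'][:,:,::-1])
    return c
def world(c,px,z=None):
    u,v=px; r=np.linalg.inv(c['K'])@[u,v,1.0]; R,t=c['R'],c['t']
    o=-R.T@t; d=R.T@r
    if z is not None: return o+d*(z-o[2])/d[2]
    k=c['z_map'][int(round(v)),int(round(u))]
    return o+d*k
def cloud(c):
    h,w=c['z_map'].shape; u,v=np.meshgrid(np.arange(w),np.arange(h))
    p=np.stack([u,v,np.ones_like(u)],-1)@np.linalg.inv(c['K']).T*c['z_map'][...,None]
    return (p-c['t'])@c['R']
E
python3 - <<'E'
from h import *
a=cap('scene','s1.png');b=cap('top','t1.png')
cv2.imwrite('pics/both1.png',cv2.resize(np.vstack([a['image'],b['image']])[:,:,::-1],None,fx=.71,fy=.71))
for n,c in(('scene',a),('top',b)):
    print(n,-c['R'].T@c['t'])
    for l in('testbox','lid_bar','hinge_line','radio','antenna_tip','receiver','attenuator','manifold','spanner','tape_roll'):
        print(l,[(np.round(d['pixel']).tolist(),round(d['confidence'],2),world(c,d['pixel']).round(3).tolist()) for d in spotter.spot_point(n,l)][:3])
s=sensors.sense();print(s,ctrl.grasp_offset)
E
```

```text
pics
scene [1.27692256 0.46267564 1.07659079]
testbox [([355.0, 290.0], 0.77, [0.674, 0.227, 0.117])]
lid_bar [([364.0, 226.0], 0.9, [0.468, 0.14, 0.104])]
hinge_line [([355.0, 304.0], 0.94, [0.704, 0.246, 0.109])]
radio [([391.0, 224.0], 0.85, [1.277, 0.463, 1.077]), ([255.0, 209.0], 0.81, [0.534, -0.203, 0.019]), ([186.0, 134.0], 0.68, [0.39, -0.637, 0.026])]
antenna_tip [([366.0, 201.0], 0.86, [0.289, 0.061, 0.004]), ([228.0, 216.0], 0.84, [0.59, -0.264, -0.002]), ([169.0, 139.0], 0.75, [0.446, -0.671, 0.024])]
receiver [([211.0, 184.0], 0.9, [1.277, 0.463, 1.077])]
attenuator [([461.0, 310.0], 0.79, [0.505, 0.458, 0.016]), ([433.0, 255.0], 0.48, [0.364, 0.322, 0.0])]
manifold [([243.0, 252.0], 0.6, [0.688, -0.122, 0.02])]
spanner [([298.0, 206.0], 0.5, [0.435, -0.104, 0.006])]
tape_roll [([244.0, 255.0], 0.34, [0.688, -0.121, 0.009])]
top [ 0.27107672 -0.11380954  1.48866143]
testbox [([184.0, 191.0], 0.88, [0.577, 0.163, 0.12])]
lid_bar [([191.0, 230.0], 0.74, [0.46, 0.141, 0.112])]
hinge_line [([160.0, 153.0], 0.96, [0.694, 0.237, 0.117])]
radio [([314.0, 218.0], 0.83, [0.502, 
[... 618 characters left out ...]
 0.38, [0.701, 0.246, 0.114])]
{'clock': 1.1, 'joints': array([ 1.07789155e+00,  2.20399085e-01,  1.52645118e+00, -7.15858776e-06,
        1.39469160e+00, -1.26067445e-01]), 'joint_vel': array([-0.00200538, -0.00097697,  0.00052555,  0.00184693,  0.00161661,
        0.00068866]), 'tau': array([ 6.63697647e-04, -4.96877861e+01, -3.89720106e+01, -5.53415048e-04,
        1.78266022e-03, -3.99616204e-05]), 'position': array([0.22416122, 0.58343794, 0.23132609]), 'orientation': array([-2.58933671e+00, -1.77899773e+00, -7.59907548e-05]), 'ft_force': array([0.71522961, 0.44672252, 0.07004762]), 'ft_torque': array([ 0.0072262 ,  0.03129718, -0.02060141]), 'gripper_width': 0.08572340099823604} 0.0187
```

View pics/both1.png

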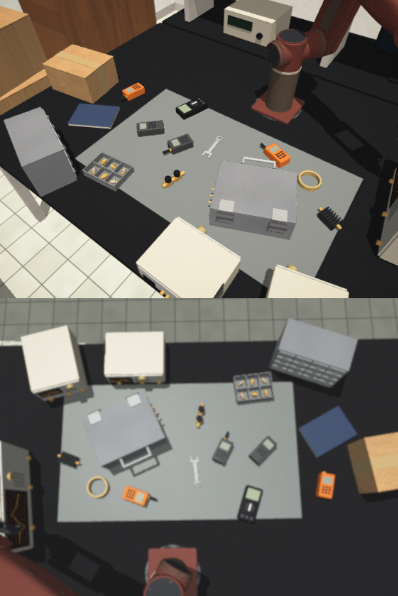

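```bash
python3 - <<'E'
from h import *
b=cap('top')
im=b['image'][:,:,::-1]
cv2.imwrite('pics/crop1.png',cv2.resize(im[150:300,150:490],None,fx=2.35,fy=2.35,interpolation=cv2.INTER_CUBIC))
P=cloud(b);z=P[...,2]
# top rectangles
for name,(x0,x1,y0,y1,lo,hi) in dict(A=(.42,.62,-.32,-.15,.034,.048),R=(.4,.62,-.48,-.33,.034,.048),F=(.25,.45,-.72,-.55,.034,.048),N=(.25,.42,.05,.22,.034,.048),lid=(.4,.85,-.05,.45,.105,.135)).items():
    m=(P[...,0]>x0)&(P[...,0]<x1)&(P[...,1]>y0)&(P[...,1]<y1)&(z>lo)&(z<hi)
    if m.sum()<10: print(name,m.sum());continue
    r=cv2.minAreaRect((P[m][:,:2]*1000).astype(np.float32)); print(name,m.sum(),r,P[m][:,2].mean(),b['image'][m].mean(0))
E
```

```text
A 582 ((520.9190063476562, -225.924072265625), (57.723941802978516, 116.66822814941406), 63.53285217285156) 0.039731446822349754 [115.88316151 119.35910653 114.83848797]
R 698 ((516.8234252929688, -399.9450378417969), (57.82225799560547, 124.20918273925781), 45.03874588012695) 0.039849894314791905 [106.43553009 109.9226361  106.6504298 ]
F 624 ((357.33538818359375, -662.8892822265625), (59.71724319458008, 103.79864501953125), 77.4977035522461) 0.03992795198925227 [211.45512821 135.71474359  82.74038462]
N 630 ((325.98736572265625, 158.04148864746094), (103.469482421875, 57.691383361816406), 69.24285888671875) 0.039924299840474485 [218.28095238 153.98253968 102.41428571]
lid 7782 ((681.3992919921875, 235.18994140625), (483.65655517578125, 293.4696960449219), 24.68351173400879) 0.11691702487457681 [172.538679   174.56566435 175.48149576]
```

View pics/crop1.png

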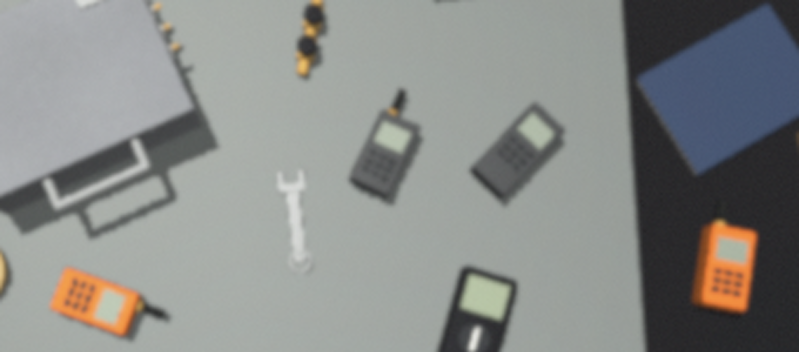

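The first picture shows the box shut at top-view pixels (184,191), with the bar at about (191,230). There are four radio-like things:
- **Grey with antenna and brass collar**, (314,214): this fits the description. It is about 104 mm long, grey, with its antenna pointing away from the robot.
- **Receiver**, (369,214): grey, 124 mm, no antenna.
- **Two orange ones**, (196,273) and (454,269): to be left alone.

The crop confirms the grey one at (314,214).

```bash
python3 - <<'E'
from h import *
b=cap('top');P=cloud(b);z=P[...,2]
def rect(x0,x1,y0,y1,lo,hi,k):
    m=((P[...,0]>x0)&(P[...,0]<x1)&(P[...,1]>y0)&(P[...,1]<y1)&(z>lo)&(z<hi)).astype(np.uint8)
    m=cv2.morphologyEx(m,cv2.MORPH_OPEN,np.ones((k,k),np.uint8))
    n,l,s,_=cv2.connectedComponentsWithStats(m); i=1+np.argmax(s[1:,4]); m=l==i
    return cv2.minAreaRect((P[m][:,:2]*1000).astype(np.float32)),P[m][:,2].mean()
print('radio',rect(.42,.62,-.32,-.15,.034,.048,6))
print('lid',rect(.4,.8,-.05,.42,.108,.128,7))
m=(P[...,0]>.4)&(P[...,0]<.52)&(P[...,1]>.02)&(P[...,1]<.28)&(z>.095)&(z<.125)
ys,xs=np.where(m)
Q=P[m]
psi=np.deg2rad(24.7);d=np.array([np.cos(psi),np.sin(psi)]);e=np.array([-d[1],d[0]])
c=Q[:,:2]@d; 
for t in np.arange(c.min(),c.min()+.07,.005):
    k=(c>=t)&(c<t+.005)
    if k.sum(): print(round(t,3),k.sum(),(Q[k][:,:2]@e).min().round(3),(Q[k][:,:2]@e).max().round(3),Q[k][:,2].max().round(3))
E
```

```text
radio (((506.4567565917969, -222.48036193847656), (43.66484069824219, 89.27406311035156), 79.7325210571289), np.float64(0.03921029791617068))
lid (((604.46484375, 199.35057067871094), (230.32032775878906, 291.8149719238281), 23.2708740234375), np.float64(0.11670830422404355))
0.475 73 -0.134 -0.006 0.117
0.48 73 -0.135 -0.005 0.117
0.485 44 -0.135 -0.005 0.116
0.49 12 -0.135 -0.005 0.114
0.495 12 -0.135 -0.006 0.116
0.5 14 -0.135 -0.005 0.115
0.505 17 -0.135 -0.005 0.116
0.51 9 -0.133 -0.007 0.114
0.515 10 -0.125 -0.005 0.117
0.52 141 -0.109 0.066 0.123
0.525 85 -0.096 0.065 0.123
0.53 93 -0.086 0.063 0.123
0.535 75 -0.08 0.06 0.123
0.54 75 -0.069 0.058 0.123
```

```bash
python3 - <<'E'
from h import *
b=cap('top');P=cloud(b);z=P[...,2]
psi=np.deg2rad(24.7);d=np.array([np.cos(psi),np.sin(psi)])
m=(P[...,0]>.4)&(P[...,0]<.52)&(P[...,1]>.02)&(P[...,1]<.28)&(z>.095)&(z<.125)&(P[...,:2]@d<.488)
Q=P[m][:,:2].astype(np.float32);l=cv2.fitLine(Q,cv2.DIST_HUBER,0,.01,.01).ravel();print('bar',l,np.rad2deg(np.arctan2(l[1],l[0])), cv2.minAreaRect(Q*1000))
m=(P[...,0]>.42)&(P[...,0]<.62)&(P[...,1]>-.32)&(P[...,1]<-.15)&(z>.038)&(z<.042)
Q=P[m][:,:2]
best=min(((lambda R:(np.prod(np.ptp(R,0)),a))(Q@np.array([[np.cos(a),-np.sin(a)],[np.sin(a),np.cos(a)]])) for a in np.deg2rad(np.arange(-40,-10,.5))))
for a in (best[1],np.deg2rad(-26.5)):
    B=np.array([[np.cos(a),-np.sin(a)],[np.sin(a),np.cos(a)]])
    R=Q@B; print(np.rad2deg(a),R.min(0),R.max(0),np.ptp(R,0)); print([len(R[(R[:,0]>t)&(R[:,0]<=t+.01)]) for t in np.arange(R[:,0].min(),R[:,0].max(),.01)])
    print('ctr',B@((R.min(0)+R.max(0))/2), B@np.percentile(R,50,axis=0))
E
```

```text
bar [ 0.40026844 -0.9163979   0.4729998   0.12165197] -66.40504 ((466.1809997558594, 137.86900329589844), (13.438732147216797, 130.16427612304688), 24.5406551361084)
-27.5 [0.50902235 0.01145025] [0.61077977 0.06826751] [0.10175742 0.05681726]
[28, 28, 30, 28, 26, 33, 30, 28, 29, 34, 10]
ctr [ 0.51504309 -0.22317828] [ 0.51639777 -0.22475135]
-26.5 [0.50994324 0.00161669] [0.6118282  0.05901445] [0.10188496 0.05739777]
[27, 29, 31, 29, 25, 32, 30, 29, 28, 36, 8]
ctr [ 0.51548264 -0.22313554] [ 0.51610871 -0.22464114]
```

```bash
python3 -m jog '[[0.0485,-0.0892,-0.01,0,0,-0.993,-0.2],[0.0485,-0.0892,-0.01,0,0,-0.993,-0.2],[0.0485,-0.0892,-0.01,0,0,-0.993,-0.2],[0.0485,-0.0892,-0.01,0,0,-0.993,-0.2],[0.0485,-0.0892,-0.01,0,0,-0.993,-0.2],[0.0485,-0.0892,-0.01,0,0,-0.993,-0.2],[0.0485,-0.0892,-0.01,0,0,-0.993,-0.2],[0.0485,-0.0892,-0.01,0,0,-0.993,-0.2],[0.0485,-0.0892,-0.01,0,0,-0.993,-0.2],[0.0485,-0.0892,-0.01,0,0,-0.993,-0.2],[0,0,0,0,0,0,-0.2]]' 20
```

```text
clock: 2.62
position: [0.4677, 0.1347, 0.1811]
orientation: [3.077, 0.631, -0.0]
ft_force: [-0.5, 0.1, 0.9]
gripper_width: 0.0341
```

```bash
python3 -m jog '[[0,0.003,-0.05,0,0,0,-0.2],[0,0.002,-0.05,0,0,0,-0.2],[0,0,-0.05,0,0,0,-0.2],[0,0,-0.04,0,0,0,-0.2],[0,0,0,0,0,0,-0.2],[0,0,0,0,0,0,-1],[0,0,0,0,0,0,-1],[0,0,0,0,0,0,-1],[0,0,0,0,0,0,-1],[0,0,0,0,0,0,-1]]' 20; python3 - <<'E'
from h import *
d=np.array([np.cos(np.deg2rad(23.5)),np.sin(np.deg2rad(23.5))])
a0=np.arctan2(11,260);r=np.hypot(.26,.011)
prev=None
for th in np.arange(0,1.001,.05):
    p=np.r_[-r*np.cos(a0+th)*d,r*np.sin(a0+th)]
    if prev is not None: print(round(th,2),((p-prev)/.5).round(4))
    prev=p
E
```

```text
clock: 3.88
position: [0.4657, 0.1399, 0.0871]
orientation: [-3.076, -0.64, 0.003]
ft_force: [-5.3, -1.3, 2.8]
gripper_width: 0.0112
0.05 [0.0016 0.0007 0.026 ]
0.1 [0.0028 0.0012 0.0258]
0.15 [0.004  0.0017 0.0257]
0.2 [0.0051 0.0022 0.0254]
0.25 [0.0063 0.0027 0.0251]
0.3 [0.0074 0.0032 0.0247]
0.35 [0.0086 0.0037 0.0243]
0.4 [0.0097 0.0042 0.0238]
0.45 [0.0107 0.0047 0.0232]
0.5 [0.0118 0.0051 0.0226]
0.55 [0.0128 0.0056 0.0219]
0.6 [0.0138 0.006  0.0212]
0.65 [0.0148 0.0064 0.0204]
0.7 [0.0157 0.0068 0.0196]
0.75 [0.0166 0.0072 0.0187]
0.8 [0.0174 0.0076 0.0178]
0.85 [0.0182 0.0079 0.0168]
0.9 [0.0189 0.0082 0.0158]
0.95 [0.0196 0.0085 0.0148]
1.0 [0.0203 0.0088 0.0137]
```

```bash
python3 -m jog '[[0.0016,0.0007,0.026,0,0,0,-1],[0.0028,0.0012,0.0258,0,0,0,-1],[0.004,0.0017,0.0257,0,0,0,-1],[0.0051,0.0022,0.0254,0,0,0,-1],[0.0063,0.0027,0.0251,0,0,0,-1],[0.0074,0.0032,0.0247,0,0,0,-1],[0.0086,0.0037,0.0243,0,0,0,-1],[0.0097,0.0042,0.0238,0,0,0,-1]]'
```

```text
clock: 4.88
position: [0.4875, 0.1496, 0.188]
orientation: [-3.076, -0.639, 0.007]
ft_force: [-10.0, -2.0, 3.7]
gripper_width: 0.0112
```

```bash
python3 -m jog '[[0.0107,0.0047,0.0232,0,0,0,-1],[0.0118,0.0051,0.0226,0,0,0,-1],[0.0128,0.0056,0.0219,0,0,0,-1],[0.0138,0.006,0.0212,0,0,0,-1],[0.0148,0.0064,0.0204,0,0,0,-1],[0.0157,0.0068,0.0196,0,0,0,-1],[0.0166,0.0072,0.0187,0,0,0,-1],[0.0174,0.0076,0.0178,0,0,0,-1],[0.0182,0.0079,0.0168,0,0,0,-1]]'
```

```text
clock: 6.0
position: [0.5549, 0.1793, 0.2826]
orientation: [-3.075, -0.64, -0.003]
ft_force: [-10.1, 1.0, 10.3]
gripper_width: 0.0112
```

```bash
python3 -m jog '[[0.0189,0.0082,0.0158,0,0,0,-1],[0.0196,0.0085,0.0148,0,0,0,-1],[0.015,0.006,0.01,0,0,0,-1],[0,0,0,0,0,0,-1],[0,0,0,0,0,0,-0.3],[0,0,0,0,0,0,-0.3],[0,0,0,0,0,0,-0.3],[0,0,0.05,0,0,0,-0.3],[0,0,0.06,0,0,0,-0.3]]'; python3 - <<'E'
from h import *
a=cap('scene','s2.png')
cv2.imwrite('pics/s2c.png',cv2.resize(a['image'][100:400,200:520,::-1],None,fx=2,fy=2))
print([(d,world(a,d['pixel'])) for d in spotter.spot_point('scene','lid_bar')])
E
```

```text
clock: 7.12
position: [0.5816, 0.1894, 0.3526]
orientation: [3.076, 0.638, -0.004]
ft_force: [-0.8, 0.7, 1.2]
gripper_width: 0.0301
[({'pixel': [367.7, 202.6], 'confidence': 0.79}, array([0.58527758, 0.18507859, 0.32364733]))]
```

View pics/s2c.png

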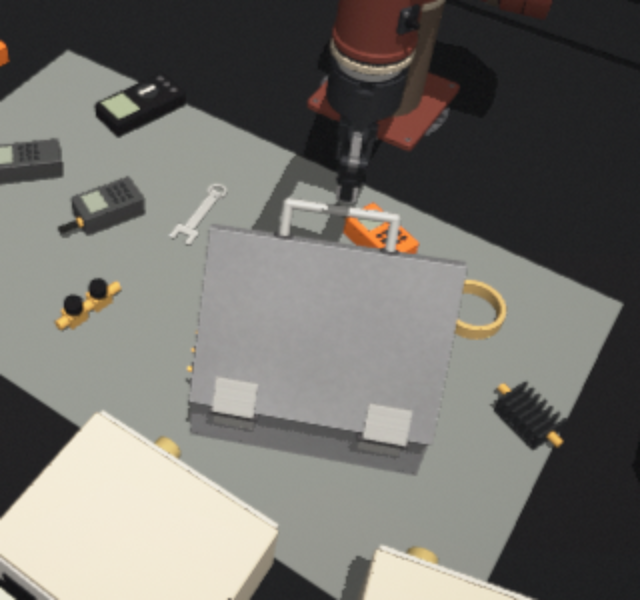

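```bash
python3 -m jog '[[-0.0126,-0.0929,0,0,0,0.96,-0.3],[-0.0126,-0.0929,0,0,0,0.96,-0.3],[-0.0126,-0.0929,0,0,0,0.96,1],[-0.0126,-0.0929,-0.03,0,0,0.96,1],[-0.0126,-0.0929,-0.03,0,0,0.96,1],[-0.0126,-0.0929,-0.03,0,0,0.96,1],[-0.0126,-0.0929,-0.03,0,0,0.96,1],[-0.0126,-0.0929,-0.03,0,0,0.96,1],[-0.0126,-0.0929,-0.03,0,0,0.96,1]]' && python3 -m jog '[[0,0,-0.035,-0.4245,-0.833,0,1],[0,0,-0.035,-0.4245,-0.833,0,1],[0,0,-0.035,-0.4245,-0.833,0,1],[0,0,-0.035,-0.4245,-0.833,0,1],[0,0,-0.035,-0.4245,-0.833,0,1],[0,0,-0.035,-0.4245,-0.833,0,1],[0,0,-0.035,-0.4245,-0.833,0,1],[0,0,0,0,0,0,1]]'; python3 - <<'E'
from h import *
from scipy.spatial.transform import Rotation as Ro
s=sensors.sense();M=Ro.from_rotvec(s['orientation']).as_matrix();print(s['position'],s['joints'].round(2));print(M.round(3),np.rad2deg(np.arctan2(M[1,0],M[0,0])))
a=cap('scene')
cv2.imwrite('pics/s3c.png',cv2.resize(a['image'][150:280,180:340,::-1],None,fx=4,fy=4))
E
```

```text
clock: 8.35
position: [0.5245, -0.2297, 0.2615]
orientation: [-2.675, -1.646, 0.001]
ft_force: [-0.0, 0.5, -0.3]
gripper_width: 0.0849
clock: 9.35
position: [0.5223, -0.2265, 0.1365]
orientation: [2.282, 1.4, 0.37]
ft_force: [-0.1, 0.0, 0.8]
gripper_width: 0.0856
[ 0.52225296 -0.22647776  0.13651232] [-0.58 -0.17  2.2   0.1   0.6  -1.74]
[[ 0.453  0.775  0.44 ]
 [ 0.891 -0.394 -0.224]
 [ 0.     0.494 -0.87 ]] 63.04436601947933
```

View pics/s3c.png

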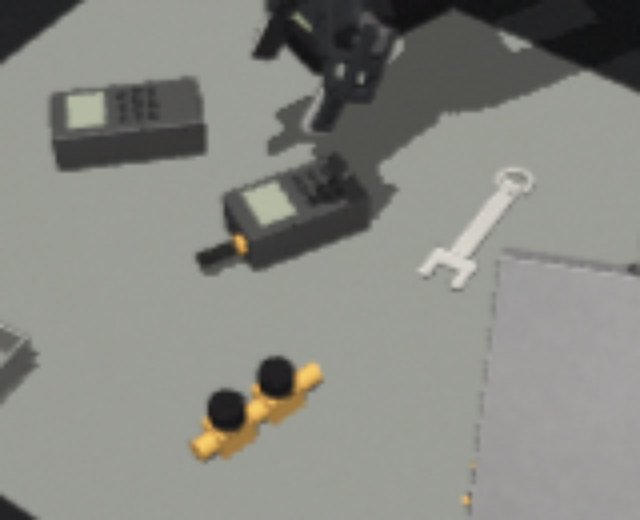

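```bash
python3 -m jog '[[0.005,-0.004,-0.05,0,0,0,1],[0,0,-0.05,0,0,0,1],[0,0,-0.05,0,0,0,1],[0,0,-0.05,0,0,0,1],[0,0,-0.035,0,0,0,1],[0,0,-0.024,0,0,0,1],[0,0,0,0,0,0,1]]' && python3 -m jog '[[0,0,0,0,0,0,-1],[0,0,0,0,0,0,-1],[0,0,0,0,0,0,-1],[0,0,0,0,0,0,-1],[0,0,0,0,0,0,-1],[0,0,0,0,0,0,-1]]' 45
```

```text
clock: 10.28
position: [0.5281, -0.2305, 0.0108]
orientation: [2.277, 1.397, 0.373]
ft_force: [-0.9, -0.0, 0.3]
gripper_width: 0.0858
clock: 11.02
position: [0.5288, -0.2309, 0.0125]
orientation: [2.274, 1.396, 0.375]
ft_force: [-2.8, 1.6, 6.7]
gripper_width: 0.0575
```

```bash
python3 -m jog '[[0,0,0.02,0,0,0,-1],[0,0,0.04,0,0,0,-1],[0,0,0.07,0,0,0,-1],[0,0,0.07,0,0,0,-1],[0,0,0.07,0,0,0,-1],[0,0,0.07,0,0,0,-1],[0,0,0.07,0,0,0,-1],[0,0,0.07,0,0,0,-1],[0,0,0.06,0,0,0,-1]]' && python3 -m jog '[[0,0.08,0,0,0,0.918,-1],[-0.008,0.08,0,0,0,0.918,-1],[-0.016,0.08,0,0,0,0.918,-1],[-0.016,0.08,0,0,0,0.918,-1],[-0.016,0.08,0,0,0,0.918,-1],[-0.016,0.08,0,0,0,0.918,-1],[-0.016,0.08,0,0,0,0.918,-1],[-0.016,0.08,0,0,0,0.918,-1],[-0.016,0.08,0,0,0,0.918,-1],[-0.008,0,0,0,0,0.918,-1],[0,0,0,0,0,0.918,-1],[0,0,0,0,0,0.918,-1]]'; python3 - <<'E'
from h import *
from scipy.spatial.transform import Rotation as Ro
s=sensors.sense();M=Ro.from_rotvec(s['orientation']).as_matrix();print(s['position'],s['joints'].round(2),s['ft_force']);print(M.round(3),np.rad2deg(np.arctan2(M[1,0],M[0,0])))
a=cap('scene');b=cap('top')
cv2.imwrite('pics/b4.png',np.hstack([cv2.resize(c['image'][y:y+150,x:x+130,::-1],None,fx=3,fy=3) for c,x,y in((a,270,130),(b,180,160))]))
for n,c in(('scene',a),('top',b)):
  print(n,[(l,np.round(d['pixel']),d['confidence'],world(c,d['pixel']).round(3)) for l in('radio','antenna_tip') for d in spotter.spot_point(n,l)])
E
```

```text
clock: 12.15
position: [0.5272, -0.2301, 0.2825]
orientation: [2.276, 1.396, 0.373]
ft_force: [-0.3, -0.3, -2.2]
gripper_width: 0.0575
clock: 13.65
position: [0.4629, 0.1299, 0.2808]
orientation: [1.524, 2.335, 0.624]
ft_force: [-0.6, 0.5, -2.8]
gripper_width: 0.0577
[0.46288999 0.12993064 0.28075567] [-0.05 -0.62  2.23  0.26  1.06 -2.11] [-0.62576788  0.46164316 -2.8473634 ]
[[-0.403  0.793  0.457]
 [ 0.915  0.349  0.2  ]
 [-0.001  0.499 -0.867]] 113.73698990001334
scene [('radio', array([189., 133.]), 0.89, array([ 0.374, -0.638,  0.023])), ('radio', array([373., 179.]), 0.74, array([0.491, 0.15 , 0.304])), ('radio', array([390., 225.]), 0.62, array([0.587, 0.246, 0.29 ])), ('radio', array([356., 308.]), 0.53, array([0.714, 0.255, 0.113])), ('antenna_tip', array([170., 141.]), 0.79, array([ 0.447, -0.666,  0.02 ])), ('antenna_tip', array([365., 200.]), 0.77, array([0.283, 0.052, 0.001])), ('antenna_tip', array([375., 197.]), 0.75, array([0.528, 0.179, 0.29 ]))]
top [('radio', array([189., 228.]), 0.8, array([0.42 , 0.087, 0.438])), ('radio', array([454., 266.]), 0.62, array([ 0.349, -0.647,  0.041])), ('antenna_tip', array([458., 233.]), 0.98, array([ 0.452, -0.683, -0.   ])), ('antenna_tip', array([167., 194.]), 0.58, array([0.592, 0.241, 0.011]))]
```

View pics/b4.png

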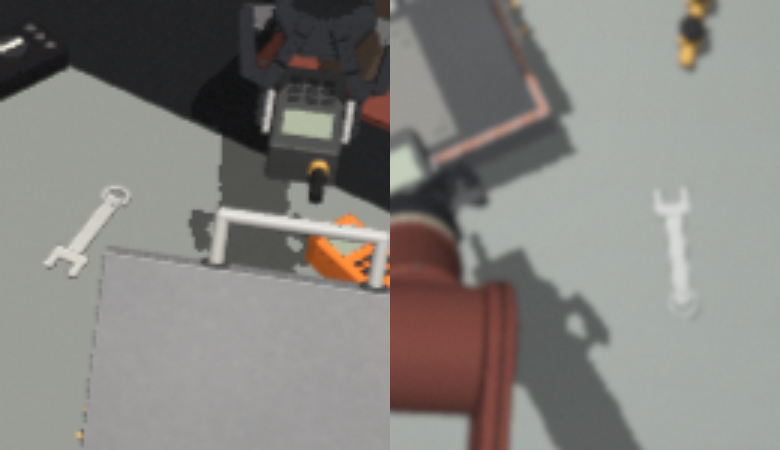

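```bash
python3 - <<'E'
from h import *
psi=np.deg2rad(23.5);d=np.array([np.cos(psi),np.sin(psi)]);e=np.array([-d[1],d[0]])
s=sensors.sense();p=s['position']
a=cap('scene');P=cloud(a)
X=np.stack([(P[...,:2]-p[:2])@d,(P[...,:2]-p[:2])@e,P[...,2]-p[2]],-1)
m=(abs(X[...,0]+.015)<.07)&(abs(X[...,1])<.05)&(X[...,2]>-.03)&(X[...,2]<.05)&(a['z_map']>0)
Q=X[m];print(len(Q))
t=Q[(Q[:,2]>.015)&(Q[:,0]>-.01)&(abs(Q[:,1])<.028)&(Q[:,2]<.038)]
A=np.c_[t[:,:2],np.ones(len(t))];k=np.linalg.lstsq(A,t[:,2],rcond=None)[0];r=t[:,2]-A@k
t=t[abs(r)<.004];A=A[abs(r)<.004];k=np.linalg.lstsq(A,t[:,2],rcond=None)[0];print('top plane',k,len(t))
on=abs(Q[:,2]-np.c_[Q[:,:2],np.ones(len(Q))]@k)<.003
T=Q[on];print('min/max',T.min(0),T.max(0))
fr=T[T[:,0]>T[:,0].max()-.006];print('front edge y',fr[:,1].min(),fr[:,1].max())
# yaw of front face: max x per y bin
print([(round(y,3),T[(abs(T[:,1]-y)<.004),0].max().round(4)) for y in np.arange(-.024,.025,.008)])
print('sides',[(round(x,3),T[(abs(T[:,0]-x)<.004),1].min().round(4),T[(abs(T[:,0]-x)<.004),1].max().round(4)) for x in np.arange(0,.04,.008)])
b=cap('top');P=cloud(b)
o=np.array([.604,.1978]);X=np.stack([(P[...,:2]-o)@d,(P[...,:2]-o)@e,P[...,2]],-1)
m=(X[...,2]>.088)&(X[...,2]<.102)&(abs(X[...,0])<.13)&(abs(X[...,1])<.16);Q=X[m]
f=Q[Q[:,0]<-.095];print('front rim',len(f),[(round(y,2),np.percentile(f[abs(f[:,1]-y)<.01,0],[2,98]).round(4)) for y in np.arange(-.13,.14,.02) if (abs(f[:,1]-y)<.01).sum()>5])
f=Q[Q[:,1]<-.13];print('side rim',len(f),[(round(x,2),np.percentile(f[abs(f[:,0]-x)<.01,1],[2,98]).round(4)) for x in np.arange(-.1,.1,.02) if (abs(f[:,0]-x)<.01).sum()>5])
m=(abs(X[...,0])<.1)&(abs(X[...,1])<.13)&(X[...,2]>.002)&(X[...,2]<.035);Q=X[m]
cv2.imwrite('pics/t5.png',cv2.resize(b['image'][160:260,140:250,::-1],None,fx=5,fy=5,interpolation=cv2.INTER_CUBIC))
E
```

```text
1089
top plane [-0.078329    0.0013042   0.02707673] 323
min/max [-0.05858188 -0.03867377  0.02136237] [0.0408514  0.04525791 0.03156196]
front edge y -0.023588279236185207 0.030065567821444213
[(np.float64(-0.024), np.float64(0.039)), (np.float64(-0.016), np.float64(0.0395)), (np.float64(-0.008), np.float64(0.0392)), (np.float64(0.0), np.float64(0.0408)), (np.float64(0.008), np.float64(0.0383)), (np.float64(0.016), np.float64(0.0409)), (np.float64(0.024), np.float64(0.0394))]
sides [(np.float64(0.0), np.float64(-0.0319), np.float64(0.0415)), (np.float64(0.008), np.float64(-0.0242), np.float64(0.0295)), (np.float64(0.016), np.float64(-0.0255), np.float64(0.0307)), (np.float64(0.024), np.float64(-0.0247), np.float64(0.0314)), (np.float64(0.032), np.float64(-0.024), np.float64(0.0319))]
front rim 227 [(np.float64(-0.13), array([-0.1087, -0.0973])), (np.float64(-0.11), array([-0.1098, -0.101 ])), (np.float64(-0.09), array([-0.11  , -0.1015])), (np.float64(-0.07), array([-0.1101, -0.1017])), (np.float64(-0.05), array([-0.1104, -0.1012])), (np.float64(-0.03), array([-0.1103, -0.1011])), (np.float64(0.07), array([-0.1106, -0.1025])), (np.float64(0.09), array([-0.1108, -0.1021])), (np.float64(0.11), array([-0.111 , -0.1025])), (np.float64(0.13), array([-0.1108, -0.0994]))]
side rim 150 [(np.float64(-0.1), array([-0.1434, -0.1311])), (np.float64(-0.08), array([-0.1441, -0.1353])), (np.float64(-0.06), array([-0.1435, -0.1364])), (np.float64(-0.04), array([-0.1439, -0.1368])), (np.float64(-0.02), array([-0.143 , -0.1361])), (np.float64(0.0), array([-0.1436, -0.1364])), (np.float64(0.02), array([-0.1427, -0.1358])), (np.float64(0.04), array([-0.1433, -0.1361])), (np.float64(0.06), array([-0.1424, -0.1358]))]
```

View pics/t5.png

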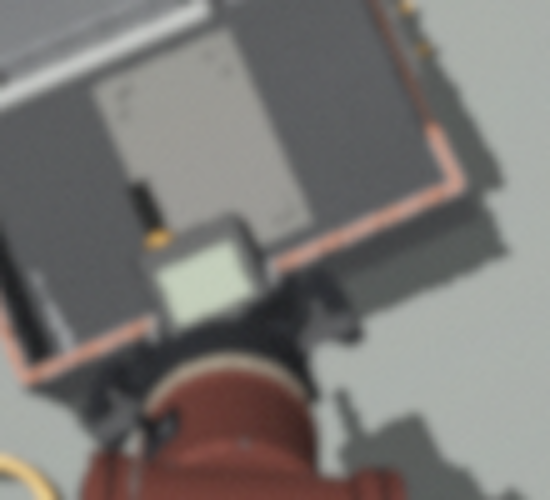

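```bash
python3 -m jog '[[0.0307,0.0153,-0.0383,0.349,-0.802,0,-1],[0.0307,0.0153,-0.0383,0,0,0,-1],[0.0307,0.0153,-0.0383,0,0,0,-1],[0.0307,0.0153,-0.0383,0,0,0,-1],[0.0307,0.0153,-0.0383,0,0,0,-1],[0.0307,0.0153,-0.0383,0,0,0,-1],[0.0307,0.0153,-0.0383,0,0,0,-1],[0.0307,0.0153,-0.0383,0,0,0,-1]]' && python3 -m jog '[[0.0205,0.0089,-0.0267,0,0,0,-1],[0.0205,0.0089,-0.0267,0,0,0,-1],[0.0205,0.0089,-0.0267,0,0,0,-1],[0,0,0,0,0,0,-1]]'; python3 - <<'E'
from h import *
from scipy.spatial.transform import Rotation as Ro
s=sensors.sense();M=Ro.from_rotvec(s['orientation']).as_matrix();p=s['position'];print(p,s['ft_force']);print(M[:,0].round(3),M[:,2].round(3),np.rad2deg(np.arctan2(M[1,0],M[0,0])))
psi=np.deg2rad(23.6);d=np.array([np.cos(psi),np.sin(psi)]);e=np.array([-d[1],d[0]])
b=cap('top');P=cloud(b)
X=np.stack([(P[...,:2]-p[:2])@d,(P[...,:2]-p[:2])@e,P[...,2]-p[2]],-1)
m=(abs(X[...,0])<.1)&(abs(X[...,1])<.06)&(X[...,2]>.021)&(X[...,2]<.032)
for x in np.arange(-.07,.05,.01):
    q=X[m&(abs(X[...,0]-x)<.005)]
    if len(q)>3: print(round(x,2),len(q),q[:,1].min().round(4),q[:,1].max().round(4),np.median(q[:,2]).round(4))
cv2.imwrite('pics/t6.png',cv2.resize(b['image'][160:260,140:250,::-1],None,fx=5,fy=5,interpolation=cv2.INTER_CUBIC))
E
```

```text
clock: 15.05
position: [0.5871, 0.1915, 0.1272]
orientation: [1.496, 2.285, 0.698]
ft_force: [0.3, 0.6, -3.3]
gripper_width: 0.0575
clock: 15.55
position: [0.6167, 0.2047, 0.0863]
orientation: [1.498, 2.287, 0.697]
ft_force: [-0.3, 0.2, -2.5]
gripper_width: 0.0576
[0.61672448 0.20466123 0.08633399] [-0.29356505  0.20661803 -2.49524999]
[-0.4    0.917  0.   ] [ 0.511  0.223 -0.83 ] 113.57670897919901
-0.01 46 -0.0411 0.039 0.0267
0.0 60 -0.0277 0.0417 0.0277
0.01 57 -0.0269 0.0285 0.0274
0.02 55 -0.0275 0.0295 0.0282
0.03 25 -0.027 0.0273 0.0279
```

View pics/t6.png

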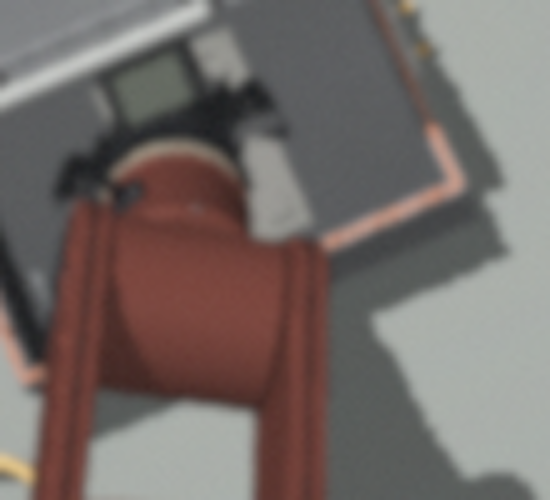

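```bash
python3 -m jog '[[-0.001,-0.001,-0.03,0,0,0,-1],[0,0,-0.03,0,0,0,-1],[0,0,-0.03,0,0,0,-1],[0,0,-0.01,0,0,0,-1],[0,0,-0.006,0,0,0,-1],[0,0,0,0,0,0,-1]]'
```

```text
clock: 16.35
position: [0.6171, 0.2037, 0.0352]
orientation: [1.496, 2.285, 0.699]
ft_force: [-0.0, 0.5, -2.4]
gripper_width: 0.0575
```

```bash
python3 -m jog '[[0,0,-0.005,0,0,0,-1],[0,0,-0.004,0,0,0,-1],[0,0,0,0,0,0,-1]]'; python3 - <<'E'
from h import *
s=sensors.sense();p=s['position'];o=np.array([.6038,.199])
psi=np.deg2rad(23.6);d=np.array([np.cos(psi),np.sin(psi)]);e=np.array([-d[1],d[0]])
print((p[:2]-o)@d,(p[:2]-o)@e,p[2])
b=cap('top');P=cloud(b)
X=np.stack([(P[...,:2]-o)@d,(P[...,:2]-o)@e,P[...,2]],-1)
m=(abs(X[...,0])<.1)&(abs(X[...,1])<.06)&(X[...,2]>.03)&(X[...,2]<.075)
for x in np.arange(-.07,.07,.01):
    q=X[m&(abs(X[...,0]-x)<.005)]
    if len(q)>3: print(round(x,2),len(q),q[:,1].min().round(4),q[:,1].max().round(4),np.median(q[:,2]).round(4))
E
```

```text
clock: 16.73
position: [0.6173, 0.2038, 0.0309]
orientation: [1.496, 2.284, 0.699]
ft_force: [-0.6, -0.3, 0.8]
gripper_width: 0.0573
0.014297243183094758 -0.0010109796180515838 0.030853373922589314
-0.02 10 -0.044 0.0469 0.0736
0.0 25 -0.0424 0.0438 0.0604
0.01 75 -0.041 0.0411 0.0577
0.02 61 -0.0372 0.0314 0.0575
0.03 63 -0.0293 0.0294 0.0592
0.04 63 -0.0384 0.0277 0.0594
0.05 29 -0.0352 0.0339 0.0564
0.06 12 -0.0362 0.019 0.0484
```

```bash
python3 -m jog '[[0,0.001,-0.003,-0.17,0.4,0,-1],[0,0.001,-0.003,0,0,0,-1],[0,0,0,0,0,0,-1]]'; python3 - <<'E'
from h import *
s=sensors.sense();p=s['position'];o=np.array([.6038,.199])
psi=np.deg2rad(23.6);d=np.array([np.cos(psi),np.sin(psi)]);e=np.array([-d[1],d[0]])
print((p[:2]-o)@d,(p[:2]-o)@e,p[2])
b=cap('top');P=cloud(b)
X=np.stack([(P[...,:2]-o)@d,(P[...,:2]-o)@e,P[...,2]],-1)
m=(abs(X[...,0])<.1)&(abs(X[...,1])<.024)&(X[...,2]>.03)&(X[...,2]<.075)
for x in np.arange(0,.065,.005):
    q=X[m&(abs(X[...,0]-x)<.0025)]
    if len(q)>3: print(round(x,3),len(q),np.median(q[:,2]).round(4))
cv2.imwrite('pics/t7.png',cv2.resize(b['image'][150:220,140:230,::-1],None,fx=7,fy=7,interpolation=cv2.INTER_CUBIC))
E
```

```text
clock: 17.15
position: [0.6181, 0.2047, 0.0285]
orientation: [1.51, 2.306, 0.664]
ft_force: [0.1, -0.9, 3.6]
gripper_width: 0.0571
0.015390801241150836 -0.000526737356994858 0.028482493717342374
0.005 6 0.0601
0.01 27 0.056
0.015 18 0.0572
0.02 27 0.0557
0.025 25 0.0564
0.03 21 0.0571
0.035 24 0.058
0.04 24 0.0564
0.045 23 0.0569
0.05 16 0.0559
0.055 5 0.0453
0.06 5 0.0457
```

View pics/t7.png

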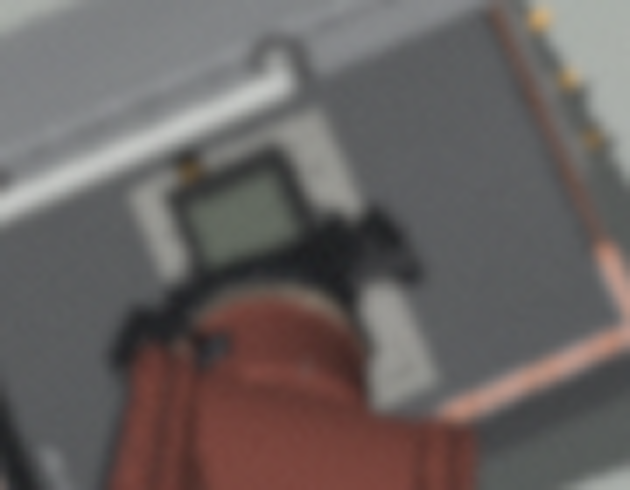

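```bash
python3 -m jog '[[0,0,0,0,0,0,0.4],[0,0,0,0,0,0,0.55],[0,0,0,0,0,0,0.8],[0,0,0,0,0,0,0.8],[-0.01,-0.0045,0.02,0,0,0,0.8],[-0.025,-0.011,0.045,0,0,0,0.8],[-0.035,-0.015,0.06,0,0,0,0.8],[-0.04,-0.017,0.07,0,0,0,0.8],[-0.04,-0.017,0.07,0,0,0,0.8],[-0.05,-0.02,0.07,0,0,0,0.8]]'; python3 - <<'E'
from h import *
o=np.array([.6038,.199])
psi=np.deg2rad(23.6);d=np.array([np.cos(psi),np.sin(psi)]);e=np.array([-d[1],d[0]])
print(sensors.sense()['position'])
b=cap('top');P=cloud(b)
X=np.stack([(P[...,:2]-o)@d,(P[...,:2]-o)@e,P[...,2]],-1)
m=(abs(X[...,0])<.1)&(abs(X[...,1])<.04)&(X[...,2]>.045)&(X[...,2]<.065)
for x in np.arange(-.07,.065,.01):
    q=X[m&(abs(X[...,0]-x)<.005)]
    if len(q)>3: print(round(x,3),len(q),q[:,1].min().round(4),q[:,1].max().round(4),np.median(q[:,2]).round(4))
cv2.imwrite('pics/t8.png',cv2.resize(b['image'][150:250,140:250,::-1],None,fx=5,fy=5,interpolation=cv2.INTER_CUBIC))
E
```

```text
clock: 18.45
position: [0.5161, 0.162, 0.1966]
orientation: [1.511, 2.308, 0.662]
ft_force: [0.2, 0.5, 0.2]
gripper_width: 0.0769
[0.51607689 0.16204575 0.19662159]
-0.05 44 -0.0275 0.0275 0.0521
-0.04 60 -0.0281 0.0293 0.0522
-0.03 57 -0.0279 0.0292 0.0535
-0.02 58 -0.0289 0.0294 0.0525
-0.01 59 -0.0269 0.0278 0.0542
0.0 57 -0.0279 0.0282 0.0536
0.01 64 -0.0281 0.0295 0.0539
0.02 56 -0.0283 0.0288 0.054
0.03 57 -0.028 0.0293 0.0548
0.04 56 -0.0284 0.0285 0.054
0.05 36 -0.0278 0.0286 0.0535
```

View pics/t8.png

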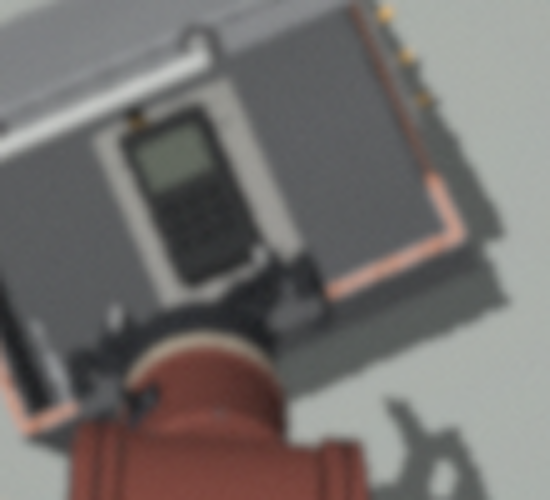

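```bash
python3 -m jog '[[-0.05,-0.022,0.06,0,0,0,0.8],[-0.05,-0.022,0.06,0,0,0,0.5],[0,0,0.06,-0.397,0.91,0,-0.2],[0,0,0.06,-0.397,0.91,0,-0.2],[0,0,0.06,-0.397,0.91,0,-0.2],[0,0,0.06,-0.397,0.91,0,-0.2],[0,0,0.06,-0.397,0.91,0,-0.2],[0,0,0,-0.397,0.91,0,-0.2],[0,0,0,-0.397,0.91,0,-0.2]]' && python3 -m jog '[[0,0,0,0,0,-0.982,-0.2],[0,0,0,0,0,-0.982,-0.2],[0,0,0,0,0,-0.982,-0.2],[0,0,0,0,0,-0.982,-0.2],[0,0,0,0,0,-0.982,-0.2],[0,0,0,0,0,-0.982,-0.2],[0,0,0,0,0,-0.982,-0.2],[0,0,0,0,0,-0.982,-0.2],[0,0,0,0,0,-0.982,-0.2],[0,0,0,0,0,-0.982,-0.2]]' && python3 -m jog '[[0,0,0,0,0,-0.982,-0.2],[0,0,0,0,0,-0.982,-0.2],[0,0,0,0,0,-0.982,-0.2],[0,0,0,0,0,-0.982,-0.2],[0,0,0,0,0,-0.982,-0.2],[0,0,0,0,0,-0.982,-0.2],[0,0,0,0,0,-0.982,-0.2],[0,0,0,0,0,-0.982,-0.2],[0,0,0,0,0,-0.982,-0.2],[0,0,0,0,0,-0.982,-0.2],[0,0,0,0,0,0,-0.2]]'; python3 - <<'E'
from h import *
from scipy.spatial.transform import Rotation as Ro
s=sensors.sense();M=Ro.from_rotvec(s['orientation']).as_matrix();print(M[:,0].round(3),M[:,2].round(3),np.rad2deg(np.arctan2(M[1,0],M[0,0])),s['joints'].round(2))
E
```

```text
clock: 19.62
position: [0.4667, 0.1402, 0.4061]
orientation: [1.721, 2.625, 0.001]
ft_force: [-0.3, 0.4, -0.0]
gripper_width: 0.0343
clock: 20.88
position: [0.4664, 0.1402, 0.4053]
orientation: [2.596, 1.763, 0.002]
ft_force: [0.1, 0.9, -0.7]
gripper_width: 0.0339
clock: 22.25
position: [0.4665, 0.1402, 0.4053]
orientation: [3.072, 0.64, 0.001]
ft_force: [0.2, -0.2, -0.2]
gripper_width: 0.034
[0.917 0.4   0.   ] [ 0.001 -0.003 -1.   ] 23.551944772995125 [ 0.13 -0.17  1.6  -0.    1.71 -0.28]
```

```bash
python3 -m jog '[[0.046,0.0197,0,0,0,0,-0.3],[0.046,0.0197,0,0,0,0,-0.3],[0.046,0.0197,0,0,0,0,-0.3],[0.046,0.0197,0,0,0,0,-0.3],[0.046,0.0197,0,0,0,0,-0.3],[0,0,-0.05,0,0,0,-0.3],[0,0,-0.05,0,0,0,-0.3],[0,0,-0.05,0,0,0,-0.3],[0,0,-0.04,0,0,0,-0.3],[0,0,-0.022,0,0,0,-0.3],[0,0,0,0,0,0,-0.3]]' && python3 -m jog '[[0,0,0,0,0,0,-1],[0,0,0,0,0,0,-1],[0,0,0,0,0,0,-1],[0,0,0,0,0,0,-1],[0,0,0,0,0,0,-1]]' 20
```

```text
clock: 23.62
position: [0.5816, 0.1896, 0.2982]
orientation: [3.073, 0.641, -0.002]
ft_force: [0.4, -0.1, 0.2]
gripper_width: 0.0298
clock: 24.25
position: [0.582, 0.1897, 0.2997]
orientation: [3.073, 0.64, 0.001]
ft_force: [-1.5, -0.3, 4.8]
gripper_width: 0.011
```

```bash
python3 -m jog '[[-0.0101,-0.0044,-0.0068,0,0,0,-1],[-0.0101,-0.0044,-0.0068,0,0,0,-1],[-0.0196,-0.0085,-0.0148,0,0,0,-1],[-0.0189,-0.0082,-0.0158,0,0,0,-1],[-0.0182,-0.0079,-0.0168,0,0,0,-1],[-0.0174,-0.0076,-0.0178,0,0,0,-1],[-0.0166,-0.0072,-0.0187,0,0,0,-1],[-0.0157,-0.0068,-0.0196,0,0,0,-1]]' && python3 -m jog '[[-0.0148,-0.0064,-0.0204,0,0,0,-1],[-0.0138,-0.006,-0.0212,0,0,0,-1],[-0.0128,-0.0056,-0.0219,0,0,0,-1],[-0.0118,-0.0051,-0.0226,0,0,0,-1],[-0.0107,-0.0047,-0.0232,0,0,0,-1],[-0.0097,-0.0042,-0.0238,0,0,0,-1]]'
```

```text
clock: 25.25
position: [0.5182, 0.1616, 0.2396]
orientation: [3.072, 0.64, 0.0]
ft_force: [3.6, -4.2, -0.8]
gripper_width: 0.0113
clock: 26.0
position: [0.4823, 0.1457, 0.1732]
orientation: [3.072, 0.64, 0.003]
ft_force: [7.6, -4.2, -2.5]
gripper_width: 0.0111
```

```bash
python3 -m jog '[[-0.0043,-0.0019,-0.0121,0,0,0,-1],[-0.0043,-0.0018,-0.0122,0,0,0,-1],[-0.0037,-0.0016,-0.0123,0,0,0,-1],[-0.0037,-0.0016,-0.0124,0,0,0,-1],[-0.0032,-0.0014,-0.0125,0,0,0,-1],[-0.0031,-0.0013,-0.0126,0,0,0,-1],[-0.0026,-0.0011,-0.0127,0,0,0,-1],[-0.0025,-0.0011,-0.0127,0,0,0,-1],[-0.002,-0.0009,-0.0128,0,0,0,-1],[-0.002,-0.0008,-0.0129,0,0,0,-1],[0,0,0,0,0,0,-1]]' && python3 -m jog '[[-0.0014,-0.0006,-0.01,0,0,0,-1],[-0.0014,-0.0006,-0.01,0,0,0,-1],[-0.0008,-0.0004,-0.008,0,0,0,-1],[-0.0008,-0.0003,-0.007,0,0,0,-1],[0,0,-0.005,0,0,0,-1],[0,0,-0.005,0,0,0,-1],[0,0,0,0,0,0,-1]]'
```

```text
clock: 27.38
position: [0.4678, 0.1393, 0.1112]
orientation: [3.072, 0.64, 0.007]
ft_force: [9.8, -3.0, -1.4]
gripper_width: 0.0108
clock: 28.25
position: [0.4663, 0.1387, 0.0907]
orientation: [3.072, 0.64, 0.009]
ft_force: [4.2, -2.7, 8.8]
gripper_width: 0.0112
```

```bash
python3 -m jog '[[0,0,-0.004,0,0,0,-1],[0,0,-0.004,0,0,0,-1],[0,0,0,0,0,0,-1]]'; python3 - <<'E'
from h import *
a=cap('top');P=cloud(a)
o=np.array([.6038,.199]);psi=np.deg2rad(23.6);d=np.array([np.cos(psi),np.sin(psi)]);e=np.array([-d[1],d[0]])
X=np.stack([(P[...,:2]-o)@d,(P[...,:2]-o)@e,P[...,2]],-1)
m=(abs(X[...,0])<.105)&(abs(X[...,1])<.14)&(X[...,2]>.09)&(X[...,2]<.16)&((X[...,1]<-.08)|(X[...,0]>.05))
q=X[m];A=np.c_[q[:,:2],np.ones(len(q))];k=cv2.fitLine(q[:,[0,2]].astype(np.float32),cv2.DIST_HUBER,0,.01,.01).ravel();print(k,len(q))
print([np.median(q[abs(q[:,0]-x)<.01,2]).round(4) for x in np.arange(-.1,.1,.02)])
E
```

```text
clock: 28.62
position: [0.4663, 0.1386, 0.0888]
orientation: [3.072, 0.641, 0.008]
ft_force: [-6.4, -4.5, 27.6]
gripper_width: 0.0112
[0.9998704  0.01609734 0.03699226 0.11619277] 2669
[np.float64(0.1141), np.float64(0.1142), np.float64(0.1147), np.float64(0.115), np.float64(0.115), np.float64(0.1157), np.float64(0.1157), np.float64(0.1152), np.float64(0.116), np.float64(0.1173)]
```

```bash
python3 -m jog '[[0,0,0.005,0,0,0,-1],[0,0,0,0,0,0,-0.3],[0,0,0,0,0,0,-0.3],[0,0,0,0,0,0,-0.3],[0,0,0,0,0,0,-0.3],[0,0,0.03,0,0,0,-0.3],[0,0,0.05,0,0,0,-0.3],[0,0,0.06,0,0,0,-0.3],[0,0,0.06,0,0,0,-0.3],[-0.06,-0.03,0.06,0,0,0,-0.3],[-0.06,-0.03,0,0,0,0,-0.3],[0,0,0,0,0,0,-0.3]]'; python3 - <<'E'
from h import *
a=cap('top');P=cloud(a);s=cap('scene')
o=np.array([.6038,.199]);psi=np.deg2rad(23.6);d=np.array([np.cos(psi),np.sin(psi)]);e=np.array([-d[1],d[0]])
X=np.stack([(P[...,:2]-o)@d,(P[...,:2]-o)@e,P[...,2]],-1)
m=(abs(X[...,0])<.105)&(abs(X[...,1])<.14)&(X[...,2]>.09)&(X[...,2]<.16)&((X[...,1]<-.08)|(X[...,0]>.05))
q=X[m];print([np.median(q[abs(q[:,0]-x)<.01,2]).round(4) for x in np.arange(-.1,.1,.02)])
cv2.imwrite('pics/f.png',cv2.resize(np.hstack([s['image'],a['image']])[:,:,::-1],None,fx=.71,fy=.71))
E
```

```text
clock: 30.18
position: [0.4032, 0.1082, 0.2185]
orientation: [3.073, 0.639, 0.003]
ft_force: [0.1, -0.4, 0.1]
gripper_width: 0.0299
[np.float64(0.117), np.float64(0.1172), np.float64(0.1171), np.float64(0.1162), np.float64(0.1166), np.float64(0.1168), np.float64(0.1167), np.float64(0.116), np.float64(0.1165), np.float64(0.1175)]
```

View pics/f.png

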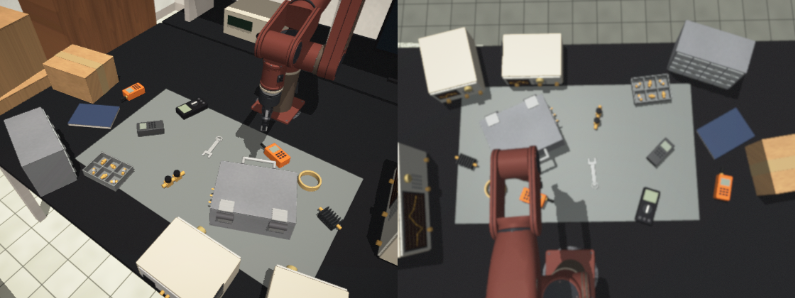

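Lid level at about 0.117 m, the same as before it was opened. The arm is clear and the other things on the bench are where they were.

```bash
python3 -c "
from plant import order
print(order.job_done())"
```

```text
the job is handed in; nothing more can be done
None
```

I raised the lid to its stop and it held open on its springs. I then set the grey stub-antenna radio flat in the nest, antenna towards the hinges, lowered the lid under grip until shut, and handed the job in at about 30 s of the 72 s.

- **Radio:** after release, the depth picture showed it centred to about 1 mm and its top level at about 54 mm, the height expected when seated.
- **Lid:** at the end it lay level at about 117 mm, the same as before opening.
- **Surroundings:** the arm was clear, with wrist force near zero. By eye, in the last pictures, the other things were where they started.

**Not quite as planned:**
- The radio pivoted about 4.5° in the grip, which I corrected before setting it down.
- I pressed the lid to 27 N at the wrist to be sure it was shut. At that moment the lid read about 3 mm lower at its front, and it read level again once I let go.

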